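Empty the tip tray and index the sorter carriage to the blue bin

ROBOT

A 6-joint arm with a two-finger parallel gripper is mounted at the origin on the work surface. World frame = base frame: x ahead of the robot, y to its left, z up, the work surface at z = 0. Lengths are in m, angles in rad, forces in N, time in s.
With the tool pointing down it reaches from about 0.275 to 0.775 m from the base axis. Payload 14.6 kg.
Tool frame: the origin (TCP) lies midway between the tips of the shut fingers; the grasp point (between the pads) lies 19 mm behind it; z points along the fingers, y is the line along which they close (so a half turn about z gives the same grasp; the last joint's range is limited). The gripper opens to 85 mm and grips with 20 to 120 N. Pads are 22 mm wide; open, the fingers measure 114 mm over their backs; the gripper's body (76 mm by 85 mm) begins 54 mm behind the grasp point. The pads swing forward as they close: fully open they stand 13 mm farther back than shut.
Start: joints at [1.016, 0.263, -0.048, 1.259, 0, 1.415], TCP at [0.204, 0.484, 0.231] pointing down, gripper open.
Joint ranges: [-2.65, 2.65], [-0.89, 1.7], [-1.18, 1.37], [-2.13, 2.11], [-1.35, 1.29], [-3.14, 3.14]. Speed limits (rad/s): [1.89, 1.89, 2.57, 2.79, 3.14, 3.14].

INTERFACE

Orientations are given as [roll, pitch, yaw] about the fixed x, y, z axes, in that order (R = Rz(yaw) Ry(pitch) Rx(roll)).
In Python, from rig import monitor, capture, robot gives the robot as it stands.
- The arm moves only by the tool move_arm, never from a script. Its argument "moves" is a list of rows, each an object of numbers: "x", "y", "z": the shift along the tool's x, y, z in cm; "spin": the turn about the tool's z in degrees; "grip": the finger opening in cm, from 0 to 8.54. A call has 1 to 10 rows; each row is the pose to reach, as a shift and turn from the pose commanded when the call began, along the tool's axes at that moment; what a row does not reach only later rows make up. A row lasts 1/12 s, in which the tool goes at most 41.7 mm and 7.16 degrees, less where a joint would pass 70% of its speed; a pose out of reach is approached as far as the arm can. A call with a gripper value outside its range is refused whole. The fingers move at their own pace and stop on an object; the grip force is fixed at half the most. Time passes only in rows, so rows that repeat a pose let the fingers close. It gives the time, the measured TCP pose, the force, the opening and the grip force at its end, in the units of the state.
- monitor.observe(): the state, without advancing time (a new reading comes with each control period).
- capture(name): name is "side" or "top" or "wrist"; returns a dict with "color" (400x640x3 uint8, red, green, blue), "fx", "fy", "cx", "cy" (pixels), "R" (3x3) and "t" (3): a world point X has camera coordinates R X + t; the wrist camera has in their place "tool_from_camera" (4x4, takes a point from camera to tool coordinates, whose origin is the TCP and whose axes are the flange's). Camera axes: x right, y down, z forward; pixel columns grow to the right and rows downward; lengths in m; the calibration is good to about 2 mm. A picture is of the moment at which its call begins: read the wrist's pose just before it. There is no depth.
- robot.sign_off(): hands the job in; it is judged then, once.
The state is a dict: "clock": time; "joint_pos": joint angles; "qvel": joint speeds; "tau": joint torques, N m; "ee_pos": TCP position; "orientation": TCP orientation; "wrist_force": force on the tool from outside, world axes, zero at the start; "wrist_torque": the same for the moment, N m; "finger_gap": opening from 0.0 (shut) to 1.0 (fully open); "grasp_force": force on a finger pad.
Only numpy, scipy, OpenCV 4.12 (cv2) and the standard library are available. Lean on these libraries where they do the work, as an engineer would, in place of code of your own. Each camera call takes 0.05 s, during which the arm holds its last target. There are 200 camera calls.

TASK

Raise the red bar of the hinged steel tray so that all four salvaged phone modules slide off into the middle bin, and let the tray down again. Then pull up the red lock knob, slide the three-bin carriage one hole along so that the bin with the blue liner stands under the tray's lip, and let the pin drop fully home in that hole. Finish still gripping the knob with the pin fully home: do not let go of it, and leave the other things on the bench where they are.

Things in the scene. Friction and masses are not known exactly. Their poses are not given: they have to be found in the camera images.
- sorter: Sorter fixed to the bench: black base, aluminium deck, 290 (x) x 450 (y) x 30 mm. Origin: centre of its underside. Its y runs along the slide; its x from the knob and brass index strip (-x, robot's side) over the white three-bin carriage to the hinged steel tray (+x). Tray hinge: line along y through (0, 0, 104 mm) of this frame.
- tray (a joint): Tray angle, rad: 0 level on its rests, grows as the bar is lifted, stop at 1.15. Inside 60 mm wide, x -12 to 79 mm in the sorter frame, floor 107 mm above the bench, sides 16 mm, open lip over the bin below. 0.2 kg, light damper; sinks back level when released. The modules slide off between 0.45 and 0.75 rad, all off by 1.0.
- tray_bar (a point): Middle of the tray's red round bar: 10 mm thick, 62 mm long, along the sorter's y, at (122, 0, 126 mm) of the sorter frame when level: 122 mm out from the hinge line and 22 mm above it. Brackets at y = +-29 mm, tray back wall 40 mm away, deck 96 mm below. Gripped lightly it turns between the fingers, so the hand may stay pointing down along the arc.
- carriage (a joint): Carriage along the sorter's +y, m: 0 at the start (locked, middle bin under the tray; within 1 mm), holes at -0.080, 0, +0.080, stops at +-0.088. Slides with about 1.5 N plus light damping when the pin is out; locked with 1 to 2 mm play when it is in.
- plunger (a joint): Lift of the sprung lock plunger on the carriage, m: 0 pin fully home in a hole, 0.008 pin tip on top of the strip (free), stop at 0.016. The spring pulls it down with 2.4 N at 0, 5.6 N at the top. The 8 mm pin drops 8 mm into a 10 mm hole by itself when over it.
- knob (a point): Middle of the plunger's red upright round knob, 24 mm across, 24 mm high (point 13 mm above its underside); pin home: at (-115, carriage value, 113 mm) of the sorter frame. It rides on the carriage. Brass barrel below it up to 78 mm above the bench; the bins' near wall, 100 mm high, is 35 mm from its axis towards the tray.
- station (a point): Point on the sorter in front of the tray's lip, where a bin stands under it: middle of that bin's inner floor, at (-41, 0, 50 mm) in the sorter frame; axes as the sorter's.
- bin_mid (a point): Middle of the inner floor of the carriage's middle bin (under the tray at the start). Each bin is 70 (x) x 76 (y) mm inside, floor 50 mm above the bench, walls 88 mm high, near wall 100 mm. Axes as the sorter's.
- blue_liner: Blue plate 62 x 68 x 6 mm lying loose on the floor of one outer bin (the +y or the -y one, it varies). Origin: centre of its underside.
- orange_liner: Orange plate, same size, in the other outer bin. Origin: centre of its underside.
- camera: Black camera module 18 x 18 x 8 mm with a steel lens, 14 g, loose on the tray. Origin: centre of its underside.
- speaker: Yellow speaker box 24 x 14 x 9 mm, 14 g, loose on the tray. Origin: centre of its underside.
- shield: Copper shield 20 x 16 x 8 mm, 14 g, loose on the tray. Origin: centre of its underside.
- dock: Green dock connector 17 x 14 x 10 mm, 14 g, loose on the tray. Origin: centre of its underside.
- solvent: White solvent dispenser with a steel cap, 60 mm across, 98 mm high; leave alone. Origin: centre of its underside.
- screwdriver: Screwdriver lying on the bench; leave alone. Origin: under its middle.
- brush: Cleaning brush lying on the bench; leave alone. Origin: under its middle.
- phone: Black phone 148 x 71 x 8 mm lying on the blue mat; leave alone. Origin: centre of its underside.
- tape: Yellow roll of tape, 48 mm across, 18 mm high, on the sorter's deck beside the tray (-y side); leave alone. Origin: centre of its underside.
- flux_tin: Orange tin with a steel cap, 42 mm across, 30 mm high, on the sorter's deck beside the tray (+y side); leave alone. Origin: centre of its underside.
There are look-alikes about, which are no part of the job. Of the things that look like the blue_liner, the middle-sized one is meant.

How it is judged:
By the outcome, as a careful person would: the job done as asked, in the order asked, and still so for the second after the job is handed in, while the arm keeps its last pose, push and grip.
It also fails if it takes over 50 s, if anything falls off the work surface, if the arm or the gripper's body presses on something with over 40 N, if the wrist force passes 120 N, or if a joint passes its speed limit or range.

## Working session

There is one attempt and no reset: what is moved stays moved. The work goes in short steps, Python scripts to look and compute and a tool call to move; the robot and the scene stay as the last step left them, time stands still between calls to the robot, and variables do not carry over. Pictures are saved under pics/ and viewed, at most 10 in all, crops included, and the job is handed in when it is done.

Besides the shell and the picture viewer there is one more tool, called after ">>>" by a JSON object that holds its "name" and its "arguments", one argument or row to a line. move_arm: Moves the arm, as the interface text tells. Its arguments: {"type":"object","properties":{"moves":{"type":"array","items":{"type":"object","properties":{"x":{"type":"number"},"y":{"type":"number"},"z":{"type":"number"},"spin":{"type":"number"},"grip":{"type":"number"}}}}},"required":["moves"]}

```bash
mkdir -p pics; ls; python3 - <<'E'
from rig import monitor,capture,robot
import cv2,pickle
d={}
for n in("side","top","wrist"):
    c=capture(n);d[n]=c;cv2.imwrite(f"pics/{n}0.png",c["color"][:,:,::-1])
pickle.dump(d,open("c0.pkl","wb"))
print(monitor.observe())
for n in d: print(n,{k:v for k,v in d[n].items() if k!="color"})
E
```

```text
pics
{'clock': 0.15, 'joint_pos': array([ 1.01570303e+00,  2.63405481e-01, -4.87939808e-02,  1.25940725e+00,
       -1.20592486e-05,  1.41549223e+00]), 'qvel': array([ 0.00156775, -0.0004047 ,  0.00152241, -0.00172012,  0.00072388,
        0.00172396]), 'tau': array([ 3.84421452e-03, -6.37820292e+01,  3.84652662e+01,  1.04545034e-02,
       -3.53825760e-05, -2.65412899e-05]), 'ee_pos': array([0.20423652, 0.48340855, 0.23093845]), 'orientation': array([-3.14079015e+00, -1.13437061e-04,  2.74180341e+00]), 'wrist_force': array([ 0.08493322, -0.3244514 ,  0.17535552]), 'wrist_torque': array([-0.02877815, -0.01994267, -0.00038045]), 'grasp_force': 0.0, 'finger_gap': 1.0007449956311099}
side {'fx': 459.8625761499087, 'fy': 459.8625761499087, 'cx': 316.07115926932664, 'cy': 196.6482952673897, 'R': array([[ 0.83874805, -0.54444069, -0.00927581],
       [-0.41966759, -0.63548463, -0.64810369],
       [ 0.34695939,  0.54748847, -0.76149561]]), 't': array([-0.40898475,  0.24590209,  1.39189192])}
top {'fx': 447.25431802733874, 'fy': 447.25431802733874, 'cx': 324.2486989228942, 'cy': 199.3141127346257, 'R': array([[ 0.00663339, -0.99996733,  0.00461906],
       [-0.99393432, -0.00710031, -0.10974581],
       [ 0.10977502, -0.00386306, -0.99394895]]), 't': array([0.01087586, 0.498064  , 1.27131043])}
wrist {'fx': 311.33170904496205, 'fy': 311.33170904496205, 'cx': 318.19510693062006, 'cy': 197.8435193007608, 'tool_from_camera': array([[ 7.12227690e-04, -9.56829632e-01, -2.90648497e-01,
         7.36273702e-02],
       [ 9.99999478e-01,  4.68357698e-04,  9.08619162e-04,
        -1.02697137e-03],
       [-7.33266277e-04, -2.90648993e-01,  9.56829465e-01,
        -1.42444491e-01],
       [ 0.00000000e+00,  0.00000000e+00,  0.00000000e+00,
         1.00000000e+00]])}
```

View pics/top0.png

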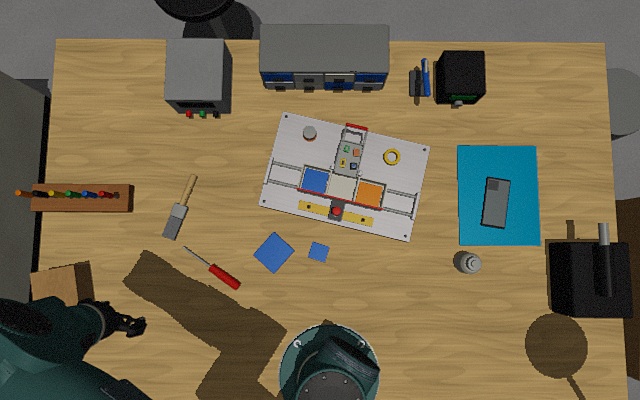

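View pics/side0.png

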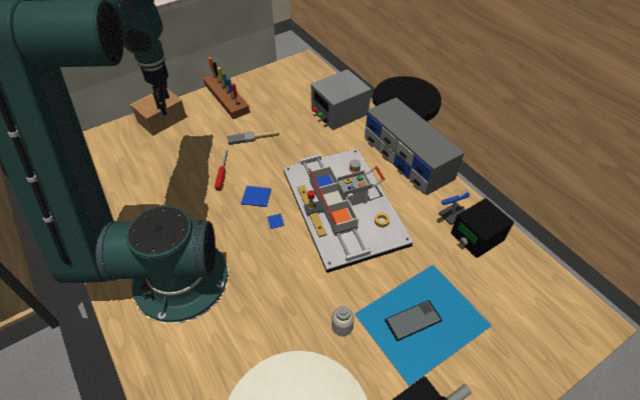

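Top view: the candidates for blue_liner are the plate in the bin (316,180), a larger plate on the bench (273,252), a smaller one (318,251), and the mat (497,195), which is no plate. The middle-sized one is in the bin on the image-left, i.e. the sorter's +y side. The knob is at about (337,211) and the bar at (356,128). Next, a close crop.

```bash
python3 - <<'E'
import cv2,numpy as np
a=cv2.imread("pics/top0.png")[105:250,250:440];b=cv2.imread("pics/side0.png")[145:275,278:418]
a=cv2.resize(a,None,fx=4,fy=4,interpolation=cv2.INTER_CUBIC)
cv2.imwrite("pics/t1.png",a);cv2.imwrite("pics/s1.png",cv2.resize(b,None,fx=4.5,fy=4.5,interpolation=cv2.INTER_CUBIC))
E
```

```text
(no output)
```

View pics/t1.png

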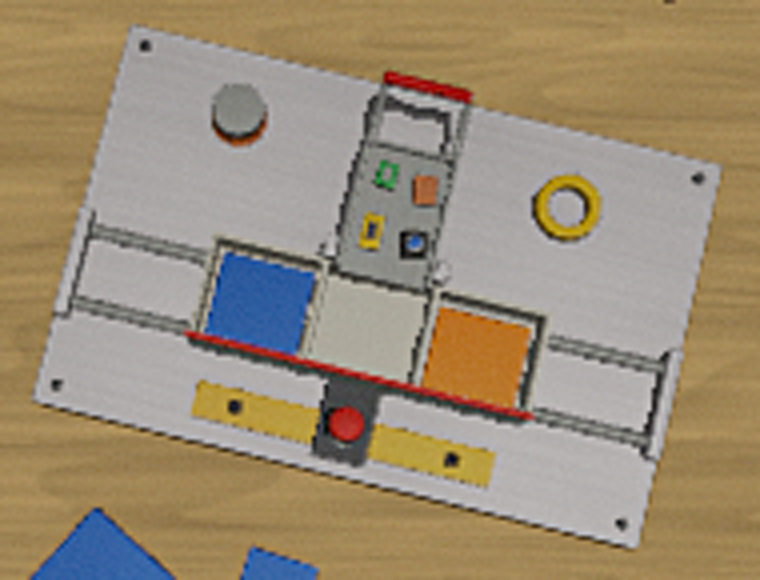

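View pics/s1.png

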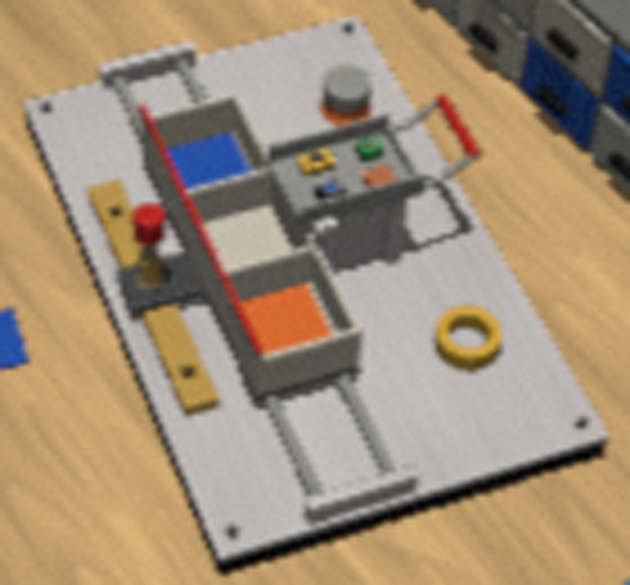

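The crops confirm it: the blue liner is in the sorter's +y bin (image-left) and orange in -y, so the carriage has to go to -0.080. Now I fit the sorter pose and triangulate the knob and bar.

```bash
cat >h.py <<'E'
import numpy as np,pickle
from scipy.optimize import least_squares
def proj(c,X): p=c["R"]@X+c["t"]; return np.array([c["fx"]*p[0]/p[2]+c["cx"],c["fy"]*p[1]/p[2]+c["cy"]])
def wcam(c,pos,rpy):  # wrist camera as world camera
    from scipy.spatial.transform import Rotation as Ro
    T=np.eye(4);T[:3,:3]=Ro.from_euler("xyz",rpy).as_matrix();T[:3,3]=pos
    M=np.linalg.inv(T@c["tool_from_camera"]);return dict(c,R=M[:3,:3],t=M[:3,3])
def tri(obs):
    s=least_squares(lambda X:np.concatenate([proj(c,X)-p for c,p in obs]),[.5,0,.1]);return s.x,s.fun
E
python3 - <<'E'
from h import *
d=pickle.load(open("c0.pkl","rb"));T,S=d["top"],d["side"]
t=lambda u,v:((np.array([u,v])+.5)/4-.5)+[250,105]
s=lambda u,v:((np.array([u,v])+.5)/4.5-.5)+[278,145]
C={(1,1):(t(133,27),s(360,20)),(1,-1):(t(720,165),s(605,440)),(-1,-1):(t(636,546),s(222,558)),(-1,1):(t(36,402),s(27,100))}
P=[]
for k,(a,b) in C.items():
    x,f=tri([(T,a),(S,b)]);P.append(x);print(k,x.round(4),abs(f).max().round(2))
bar=[tri([(T,t(*a)),(S,s(*b))]) for a,b in (((386,78),(442,100)),((471,96),(477,152)),((428,87),(459,126)))]
kn=tri([(T,t(346,420)),(S,s(149,212))])
for x,f in bar+[kn]: print(x.round(4),abs(f).max().round(2))
def res(q):
    x,y,w=q;R=np.array([[np.cos(w),-np.sin(w)],[np.sin(w),np.cos(w)]]);o=[]
    W=lambda a,b,z:np.r_[R@[a,b]+[x,y],z]
    for k,(a,b) in C.items():
        X=W(.145*k[0],.225*k[1],.03);o+=[proj(T,X)-a,proj(S,X)-b]
    for X,(a,b) in ((W(.122,0,.126),((428,87),(459,126))),(W(-.115,0,.124),((346,420),(149,212)))):
        o+=[proj(T,X)-t(*a),proj(S,X)-s(*b)]
    return np.concatenate(o)
r=least_squares(res,[.5,0,0]);print(r.x,r.fun.round(1))
x,y,w=r.x
for n,a in(("bar",.122),("knob",-.115),("hinge",0)):print(n,x+a*np.cos(w),y+a*np.sin(w))
E
```

```text
(1, 1) [0.7614 0.1389 0.0236] 0.27
(1, -1) [ 0.6577 -0.2952  0.0229] 0.74
(-1, -1) [ 0.3784 -0.2292  0.0266] 0.12
(-1, 1) [0.4799 0.2031 0.0338] 0.37
[ 0.695  -0.0439  0.1239] 0.05
[ 0.6815 -0.1016  0.1281] 0.02
[ 0.6884 -0.0725  0.1254] 0.01
[ 0.4591 -0.017   0.123 ] 0.34
[ 0.56905384 -0.04504523 -0.23450973] [-0.5 -1.2 -0.2 -1.5  1.1  0.1  1.6 -1.   0.5  1.  -0.4  0.  -1.2 -0.3
 -0.8 -0.   0.4  0.2  0.   0.1  0.4  0.9  0.   0.3]
bar 0.6877145043037879 -0.07339390327918786
knob 0.45720157803478323 -0.018323123160322717
hinge 0.569053841836199 -0.045045231656818466
```

```bash
cat >>h.py <<'E'
def shift(pos,rpy,target,yaw):
    from scipy.spatial.transform import Rotation as Ro
    d=Ro.from_euler("xyz",rpy).as_matrix().T@(np.array(target)-pos)*100
    sp=-np.degrees((yaw-rpy[2]+np.pi)%(2*np.pi)-np.pi); return d.round(2),round(sp,1)
def here(target,yaw):
    from rig import monitor
    o=monitor.observe();print(o["clock"],o["ee_pos"].round(4),o["orientation"].round(4),shift(o["ee_pos"],o["orientation"],target,yaw))
E
python3 -c "
from h import *
here([.645,-.063,.235],1.336)"
```

```text
0.15 [0.2042 0.4834 0.2309] [-3.1408e+00 -1.0000e-04  2.7418e+00] (array([-61.87, -33.18,  -0.39]), np.float64(80.5))
```

>>> {"name": "move_arm", "arguments": {
  "moves": [
    {"x": -4, "y": -2.1, "spin": 7},
    {"x": -8, "y": -4.2, "spin": 14},
    {"x": -12, "y": -6.3, "spin": 21},
    {"x": -16, "y": -8.5, "spin": 28},
    {"x": -20, "y": -10.6, "spin": 35},
    {"x": -24, "y": -12.7, "spin": 42},
    {"x": -28, "y": -14.9, "spin": 49},
    {"x": -31, "y": -16.6, "spin": 56},
    {"x": -31, "y": -16.6, "spin": 63},
    {"x": -31, "y": -16.6, "spin": 70, "grip": 4.5}
  ]
}}

```text
$.moves[0]: bad value
```

```bash
python3 -c "
from h import *
here([.645,-.063,.235],1.336)"
```

```text
0.15 [0.2042 0.4834 0.2309] [-3.1408e+00 -1.0000e-04  2.7418e+00] (array([-61.87, -33.18,  -0.39]), np.float64(80.5))
```

>>> {"name": "move_arm", "arguments": {
  "moves": [
    {"x": -4, "y": -2.1, "z": 0, "spin": 7, "grip": 4.5},
    {"x": -8, "y": -4.2, "z": 0, "spin": 14, "grip": 4.5},
    {"x": -12, "y": -6.3, "z": 0, "spin": 21, "grip": 4.5},
    {"x": -16, "y": -8.5, "z": 0, "spin": 28, "grip": 4.5},
    {"x": -20, "y": -10.6, "z": 0, "spin": 35, "grip": 4.5},
    {"x": -24, "y": -12.7, "z": 0, "spin": 42, "grip": 4.5},
    {"x": -28, "y": -14.9, "z": 0, "spin": 49, "grip": 4.5},
    {"x": -31, "y": -16.6, "z": 0, "spin": 56, "grip": 4.5},
    {"x": -35, "y": -18.7, "z": 0, "spin": 63, "grip": 4.5},
    {"x": -39, "y": -20.8, "z": 0, "spin": 70, "grip": 4.5}
  ]
}}

```text
clock: 0.98
ee_pos: [0.4674, 0.1578, 0.2313]
orientation: [3.142, -0.0, 1.514]
wrist_force: [1.1, 0.4, -0.2]
finger_gap: 0.528
grasp_force: 0.0
```

```bash
python3 -c "
from h import *
here([.645,-.063,.235],1.336)"
```

```text
0.9833 [0.4674 0.1578 0.2313] [ 3.1416e+00 -1.0000e-04  1.5138e+00] (array([-21.03,  18.99,  -0.37]), np.float64(10.2))
```

>>> {"name": "move_arm", "arguments": {
  "moves": [
    {"x": -3, "y": 2.7, "z": 0, "spin": 5, "grip": 4.5},
    {"x": -6, "y": 5.4, "z": 0, "spin": 10, "grip": 4.5},
    {"x": -9, "y": 8.1, "z": 0, "spin": 10, "grip": 4.5},
    {"x": -12, "y": 10.8, "z": 0, "spin": 10, "grip": 4.5},
    {"x": -15, "y": 13.5, "z": 0, "spin": 10, "grip": 4.5},
    {"x": -18, "y": 16.2, "z": 0, "spin": 10, "grip": 4.5},
    {"x": -20, "y": 18, "z": 0, "spin": 10, "grip": 4.5},
    {"x": -20, "y": 18, "z": 0, "spin": 10, "grip": 4.5},
    {"x": -20, "y": 18, "z": 0, "spin": 10, "grip": 4.5}
  ]
}}

```text
clock: 1.73
ee_pos: [0.6365, -0.0502, 0.2302]
orientation: [-3.14, -0.0, 1.344]
wrist_force: [0.3, 0.7, -0.7]
finger_gap: 0.526
grasp_force: 0.0
```

```bash
python3 - <<'E'
from h import *
from rig import monitor,capture
import cv2
here([.645,-.063,.235],1.336)
o=monitor.observe();c=capture("wrist");pickle.dump((o,c),open("w1.pkl","wb"))
cv2.imwrite("pics/w1.png",c["color"][:,:,::-1])
w=wcam(c,o["ee_pos"],o["orientation"])
for n,X in(("bar",[.6877,-.0734,.126]),("knobtop",[.4572,-.0183,.124])):print(n,proj(w,np.array(X)))
E
```

```text
1.7333 [ 0.6365 -0.0502  0.2302] [-3.1401e+00 -1.0000e-04  1.3437e+00] (array([-1.06,  1.11, -0.48]), np.float64(0.4))
bar [383.78668236 208.6695279 ]
knobtop [101.80527425 205.58425438]
```

View pics/w1.png

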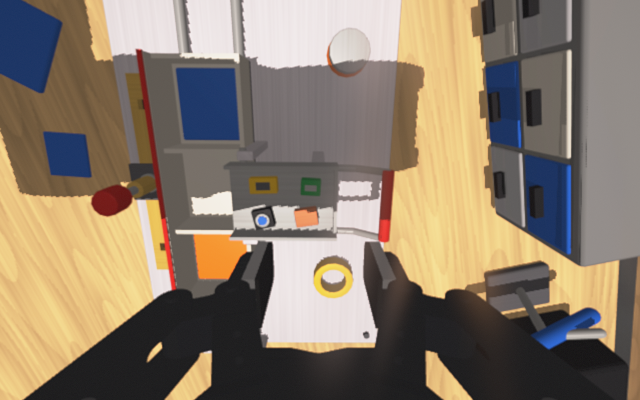

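The wrist view shows the bar centred near (387,206) (predicted (384,209)), the knob top near (105,201), and the modules on the tray at (240-340, 165-235). I refine the bar by segmentation in all three views.

```bash
cat >>h.py <<'E'
import cv2
def red(img,box):
    x0,y0,x1,y1=box;h=cv2.cvtColor(img,cv2.COLOR_RGB2HSV)
    m=(((h[...,0]<7)|(h[...,0]>173))&(h[...,1]>150)&(h[...,2]>60)).astype(np.uint8)
    z=np.zeros_like(m);z[y0:y1,x0:x1]=m[y0:y1,x0:x1]
    (c,s,a)=cv2.minAreaRect(cv2.findNonZero(z));return np.array(c),np.array(s).round(1),int(z.sum())
E
python3 - <<'E'
from h import *
d=pickle.load(open("c0.pkl","rb"));o,c=pickle.load(open("w1.pkl","rb"))
w=wcam(c,o["ee_pos"],o["orientation"])
B={"t":(d["top"],(342,118,372,133)),"s":(d["side"],(370,160,390,184)),"w":(w,(375,160,400,245))}
K={"t":(d["top"],(331,203,344,217)),"s":(d["side"],(304,186,318,201)),"w":(w,(88,180,132,218))}
for n,S in(("bar",B),("knob",K)):
    ob=[]
    for k,(cam,b) in S.items():
        r=red(cam["color"],b);print(n,k,r);ob.append((cam,r[0]))
    for sel in([0,1],[0,2],[1,2],[0,1,2]):
        x,f=tri([ob[i] for i in sel]);print(sel,x.round(4),f.round(1))
E
```

```text
bar t (array([356.55883789, 126.26470947]), array([22.1,  2.7]), 63)
bar s (array([379.15380859, 172.23075867]), array([13.9,  2.2]), 30)
bar w (array([385.71850586, 205.87042236]), array([10. , 70.6]), 683)
[0, 1] [ 0.6876 -0.0719  0.1274] [-0.1  0.2  0.2 -0.1]
[0, 2] [ 0.6902 -0.0728  0.1219] [ 0.1 -0.2 -0.1 -0. ]
[1, 2] [ 0.6896 -0.0712  0.1261] [ 0.5 -0.2 -0.1 -0. ]
[0, 1, 2] [ 0.6896 -0.0715  0.1255] [-0.3 -0.3  0.6  0.  -0.2  0. ]
knob t (array([336. , 210.5]), array([7., 8.]), 61)
knob s (array([311.59487915, 191.48904419]), array([ 6.4, 14. ]), 46)
knob w (array([111.67240143, 199.93101501]), array([26.7, 39.6]), 889)
[0, 1] [ 0.4586 -0.0176  0.1243] [ 0.2 -0.5 -0.6  0.1]
[0, 2] [ 0.4584 -0.0173  0.112 ] [-0.  0.  0.  0.]
[1, 2] [ 0.4635 -0.0162  0.119 ] [ 0.5  0.3 -0.1 -0.1]
[0, 1, 2] [ 0.4614 -0.0166  0.1163] [-0.2 -1.2  0.   1.2 -0.3 -0. ]
```

```bash
python3 -c "
from h import *
here([.6895,-.072,.107],1.336)"
```

```text
1.7833 [ 0.636  -0.0491  0.2307] [-3.1404e+00 -2.0000e-04  1.3449e+00] (array([-1.03,  5.74, 12.36]), np.float64(0.5))
```

>>> {"name": "move_arm", "arguments": {
  "moves": [
    {"x": -0.5, "y": 2.8, "z": 2, "spin": 0.5, "grip": 3.2},
    {"x": -1, "y": 5.7, "z": 4, "spin": 0.5, "grip": 3.2},
    {"x": -1, "y": 5.7, "z": 7, "spin": 0.5, "grip": 3.2},
    {"x": -1, "y": 5.7, "z": 7, "spin": 0.5, "grip": 3.2},
    {"x": -1, "y": 5.7, "z": 7, "spin": 0.5, "grip": 3.2},
    {"x": -1, "y": 5.7, "z": 7, "spin": 0.5, "grip": 3.2}
  ]
}}

```text
clock: 2.28
ee_pos: [0.6891, -0.0706, 0.1634]
orientation: [3.14, -0.0, 1.338]
wrist_force: [0.5, -0.5, 0.4]
finger_gap: 0.376
grasp_force: 0.0
```

```bash
python3 - <<'E'
from h import *
from rig import monitor,capture
here([.6895,-.072,.107],1.336)
o=monitor.observe();c=capture("wrist");w=wcam(c,o["ee_pos"],o["orientation"])
cv2.imwrite("pics/w2.png",c["color"][:,:,::-1])
p=proj(w,np.array([.6895,-.072,.126]));print(p)
r=red(c["color"],(int(p[0])-30,int(p[1])-60,int(p[0])+30,int(p[1])+60));print(r)
E
```

```text
2.2833 [ 0.6891 -0.0706  0.1634] [ 3.1404e+00 -1.0000e-04  1.3378e+00] (array([-0.13,  0.06,  5.64]), np.float64(0.1))
[318.68527246 228.36282422]
(array([319., 228.]), array([94., 14.]), 963)
```

>>> {"name": "move_arm", "arguments": {
  "moves": [
    {"x": -0.1, "y": 0, "z": 2.5, "spin": 0, "grip": 3.2},
    {"x": -0.1, "y": 0, "z": 4.5, "spin": 0, "grip": 3.2},
    {"x": -0.1, "y": 0, "z": 5.6, "spin": 0, "grip": 3.2},
    {"x": -0.1, "y": 0, "z": 5.6, "spin": 0, "grip": 3.2},
    {"x": -0.1, "y": 0, "z": 5.6, "spin": 0, "grip": 0.8},
    {"x": -0.1, "y": 0, "z": 5.6, "spin": 0, "grip": 0.8},
    {"x": -0.1, "y": 0, "z": 5.6, "spin": 0, "grip": 0.8},
    {"x": -0.1, "y": 0, "z": 5.6, "spin": 0, "grip": 0.8}
  ]
}}

```text
clock: 3.0
ee_pos: [0.6893, -0.0723, 0.1074]
orientation: [3.14, -0.0, 1.337]
wrist_force: [-6.3, 1.6, 5.7]
finger_gap: 0.101
grasp_force: 32.7
```

>>> {"name": "move_arm", "arguments": {
  "moves": [
    {"x": 0, "y": -0.12, "z": -0.61, "spin": 0, "grip": 0.8},
    {"x": 0, "y": -0.28, "z": -1.21, "spin": 0, "grip": 0.8},
    {"x": 0, "y": -0.47, "z": -1.8, "spin": 0, "grip": 0.8},
    {"x": 0, "y": -0.68, "z": -2.38, "spin": 0, "grip": 0.8},
    {"x": 0, "y": -0.92, "z": -2.95, "spin": 0, "grip": 0.8},
    {"x": 0, "y": -1.2, "z": -3.51, "spin": 0, "grip": 0.8},
    {"x": 0, "y": -1.49, "z": -4.05, "spin": 0, "grip": 0.8},
    {"x": 0, "y": -1.82, "z": -4.58, "spin": 0, "grip": 0.8},
    {"x": 0, "y": -2.17, "z": -5.09, "spin": 0, "grip": 0.8},
    {"x": 0, "y": -2.55, "z": -5.58, "spin": 0, "grip": 0.8}
  ]
}}

```text
clock: 3.83
ee_pos: [0.6662, -0.0668, 0.1631]
orientation: [3.137, -0.0, 1.337]
wrist_force: [10.6, -0.2, 3.4]
finger_gap: 0.102
grasp_force: 31.7
```

>>> {"name": "move_arm", "arguments": {
  "moves": [
    {"x": 0, "y": -0.4, "z": -0.47, "spin": 0, "grip": 0.8},
    {"x": 0, "y": -0.82, "z": -0.92, "spin": 0, "grip": 0.8},
    {"x": 0, "y": -1.27, "z": -1.35, "spin": 0, "grip": 0.8},
    {"x": 0, "y": -1.74, "z": -1.76, "spin": 0, "grip": 0.8},
    {"x": 0, "y": -2.23, "z": -2.15, "spin": 0, "grip": 0.8},
    {"x": 0, "y": -2.73, "z": -2.51, "spin": 0, "grip": 0.8},
    {"x": 0, "y": -3.26, "z": -2.84, "spin": 0, "grip": 0.8},
    {"x": 0, "y": -3.79, "z": -3.14, "spin": 0, "grip": 0.8},
    {"x": 0, "y": -4.35, "z": -3.42, "spin": 0, "grip": 0.8},
    {"x": 0, "y": -4.91, "z": -3.68, "spin": 0, "grip": 0.8}
  ]
}}

```text
clock: 4.67
ee_pos: [0.619, -0.0557, 0.2011]
orientation: [3.134, -0.0, 1.337]
wrist_force: [6.1, 0.7, 4.9]
finger_gap: 0.102
grasp_force: 31.5
```

>>> {"name": "move_arm", "arguments": {
  "moves": [
    {"x": 0, "y": -0.4, "z": -0.16, "spin": 0, "grip": 0.8},
    {"x": 0, "y": -0.82, "z": -0.3, "spin": 0, "grip": 0.8},
    {"x": 0, "y": -0.82, "z": -0.3, "spin": 0, "grip": 0.8},
    {"x": 0, "y": -0.82, "z": -0.3, "spin": 0, "grip": 0.8},
    {"x": 0, "y": -0.82, "z": -0.3, "spin": 0, "grip": 0.8},
    {"x": 0, "y": -0.82, "z": -0.3, "spin": 0, "grip": 0.8},
    {"x": 0, "y": -0.82, "z": -0.3, "spin": 0, "grip": 0.8}
  ]
}}

```text
clock: 5.25
ee_pos: [0.6108, -0.0537, 0.2039]
orientation: [3.134, -0.0, 1.337]
wrist_force: [7.5, 1.3, 17.0]
finger_gap: 0.104
grasp_force: 33.3
```

```bash
python3 - <<'E'
from h import *
from rig import monitor,capture
here([.6895,-.072,.107],1.336)
a=capture("top")["color"][105:235,260:430];b=capture("side")["color"][145:245,295:395]
a=cv2.resize(a,(480,367),interpolation=2);b=cv2.resize(b,(300,300),interpolation=2)
o=np.zeros((367,780,3),np.uint8);o[:,:480]=a;o[:300,480:]=b
cv2.imwrite("pics/m1.png",o[:,:,::-1])
E
```

```text
5.25 [ 0.6108 -0.0537  0.2039] [ 3.1345e+00 -3.0000e-04  1.3368e+00] (array([0.04, 8.01, 9.75]), np.float64(0.0))
```

View pics/m1.png

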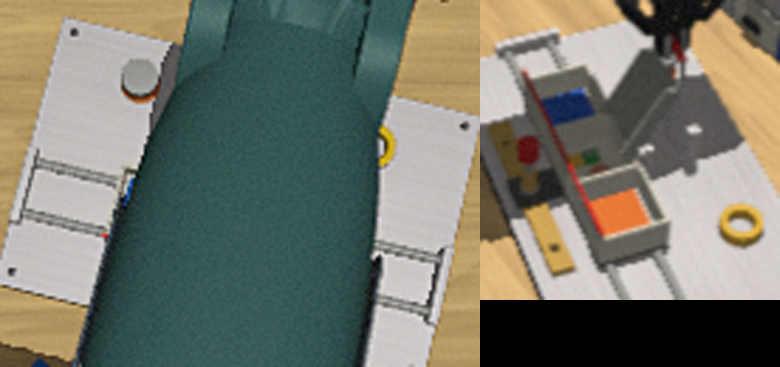

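Side view: the tray stands steep and empty, and green, yellow and copper are seen in the middle bin. I'll check the camera module after lowering.

>>> {"name": "move_arm", "arguments": {
  "moves": [
    {"x": 0, "y": 0.41, "z": 0.14, "spin": 0, "grip": 0.8},
    {"x": 0, "y": 0.82, "z": 0.3, "spin": 0, "grip": 0.8},
    {"x": 0, "y": 1.38, "z": 0.56, "spin": 0, "grip": 0.8},
    {"x": 0, "y": 1.94, "z": 0.83, "spin": 0, "grip": 0.8},
    {"x": 0, "y": 2.47, "z": 1.13, "spin": 0, "grip": 0.8},
    {"x": 0, "y": 3.0, "z": 1.47, "spin": 0, "grip": 0.8},
    {"x": 0, "y": 3.5, "z": 1.83, "spin": 0, "grip": 0.8},
    {"x": 0, "y": 3.99, "z": 2.22, "spin": 0, "grip": 0.8},
    {"x": 0, "y": 4.91, "z": 3.06, "spin": 0, "grip": 0.8},
    {"x": 0, "y": 5.73, "z": 3.98, "spin": 0, "grip": 0.8}
  ]
}}

```text
clock: 6.18
ee_pos: [0.6652, -0.0667, 0.162]
orientation: [3.14, -0.0, 1.337]
wrist_force: [0.7, 2.7, 2.2]
finger_gap: 0.103
grasp_force: 33.2
```

>>> {"name": "move_arm", "arguments": {
  "moves": [
    {"x": 0, "y": 0.38, "z": 0.49, "spin": 0, "grip": 0.8},
    {"x": 0, "y": 0.73, "z": 1.0, "spin": 0, "grip": 0.8},
    {"x": 0, "y": 1.06, "z": 1.53, "spin": 0, "grip": 0.8},
    {"x": 0, "y": 1.35, "z": 2.07, "spin": 0, "grip": 0.8},
    {"x": 0, "y": 1.63, "z": 2.63, "spin": 0, "grip": 0.8},
    {"x": 0, "y": 1.87, "z": 3.2, "spin": 0, "grip": 0.8},
    {"x": 0, "y": 2.08, "z": 3.78, "spin": 0, "grip": 0.8},
    {"x": 0, "y": 2.27, "z": 4.37, "spin": 0, "grip": 0.8},
    {"x": 0, "y": 2.43, "z": 4.97, "spin": 0, "grip": 0.8},
    {"x": 0, "y": 2.55, "z": 5.55, "spin": 0, "grip": 0.8}
  ]
}}

```text
clock: 7.02
ee_pos: [0.6892, -0.0724, 0.1047]
orientation: [-3.141, -0.0, 1.337]
wrist_force: [1.6, 2.6, 15.5]
finger_gap: 0.097
grasp_force: 37.2
```

```bash
python3 -c "
from h import *
here([.6895,-.072,.107],1.336)"
```

```text
7.0167 [ 0.6892 -0.0724  0.1047] [-3.1408 -0.      1.3368] (array([ 0.05,  0.02, -0.23]), np.float64(0.0))
```

>>> {"name": "move_arm", "arguments": {
  "moves": [
    {"x": 0, "y": 0, "z": -0.2, "spin": 0, "grip": 3.2},
    {"x": 0, "y": 0, "z": -0.2, "spin": 0, "grip": 3.2},
    {"x": 0, "y": 0, "z": -0.2, "spin": 0, "grip": 3.2},
    {"x": 0, "y": 0, "z": -2, "spin": 0, "grip": 3.2},
    {"x": 0, "y": 0, "z": -5, "spin": 0, "grip": 3.2},
    {"x": 0, "y": 0, "z": -8, "spin": 0, "grip": 3.2},
    {"x": 0, "y": 0, "z": -10.5, "spin": 0, "grip": 3.2},
    {"x": 0, "y": 0, "z": -10.5, "spin": 0, "grip": 3.2}
  ]
}}

```text
clock: 7.68
ee_pos: [0.6906, -0.0729, 0.2161]
orientation: [3.135, 0.0, 1.337]
wrist_force: [1.5, 0.3, 0.2]
finger_gap: 0.371
grasp_force: 0.0
```

```bash
python3 -c "
from h import *
here([.475,-.021,.215],2.907)"
```

```text
7.6833 [ 0.6906 -0.0729  0.2161] [3.1346e+00 2.0000e-04 1.3367e+00] (array([  0.05, -22.18,  -0.04]), np.float64(-90.0))
```

>>> {"name": "move_arm", "arguments": {
  "moves": [
    {"x": 0, "y": -3, "z": 0, "spin": -7, "grip": 5.5},
    {"x": 0, "y": -6, "z": 0, "spin": -14, "grip": 5.5},
    {"x": 0, "y": -9, "z": 0, "spin": -21, "grip": 5.5},
    {"x": 0, "y": -12, "z": 0, "spin": -28, "grip": 5.5},
    {"x": 0, "y": -15, "z": 0, "spin": -35, "grip": 5.5},
    {"x": 0, "y": -18, "z": 0, "spin": -42, "grip": 5.5},
    {"x": 0, "y": -21, "z": 0, "spin": -49, "grip": 5.5},
    {"x": 0, "y": -22.2, "z": 0, "spin": -56, "grip": 5.5},
    {"x": 0, "y": -22.2, "z": 0, "spin": -63, "grip": 5.5},
    {"x": 0, "y": -22.2, "z": 0, "spin": -70, "grip": 5.5}
  ]
}}

```text
clock: 8.52
ee_pos: [0.4723, -0.0208, 0.2109]
orientation: [3.142, 0.001, 2.565]
wrist_force: [-0.1, 0.5, -0.1]
finger_gap: 0.644
grasp_force: 0.0
```

>>> {"name": "move_arm", "arguments": {
  "moves": [
    {"x": 0, "y": 0, "z": 0, "spin": -7, "grip": 5.5},
    {"x": 0, "y": 0, "z": 0, "spin": -14, "grip": 5.5},
    {"x": 0, "y": 0, "z": 0, "spin": -20, "grip": 5.5},
    {"x": 0, "y": 0, "z": 0, "spin": -20, "grip": 5.5},
    {"x": 0, "y": 0, "z": 0, "spin": -20, "grip": 5.5},
    {"x": 0, "y": 0, "z": 0, "spin": -20, "grip": 5.5}
  ]
}}

```text
clock: 9.02
ee_pos: [0.4732, -0.021, 0.2106]
orientation: [-3.142, -0.0, 2.904]
wrist_force: [-0.3, -1.3, 1.0]
finger_gap: 0.644
grasp_force: 0.0
```

```bash
python3 - <<'E'
from h import *
from rig import monitor,capture
here([.459,-.0172,.094],2.907)
o=monitor.observe();c=capture("wrist");w=wcam(c,o["ee_pos"],o["orientation"])
cv2.imwrite("pics/w3.png",c["color"][:,:,::-1]);pickle.dump((o,c),open("w3.pkl","wb"))
print(proj(w,np.array([.459,-.0172,.124])),proj(w,np.array([.459,-.0172,.113])))
cv2.imwrite("pics/s3.png",cv2.resize(capture("side")["color"][140:270,290:420,::-1],(520,520),interpolation=2))
E
```

```text
9.0167 [ 0.4732 -0.021   0.2106] [-3.1415 -0.      2.904 ] (array([ 1.47,  0.04, 11.66]), np.float64(-0.2))
[319.84234985 184.56707876] [319.76304577 181.09880176]
```

View pics/w3.png

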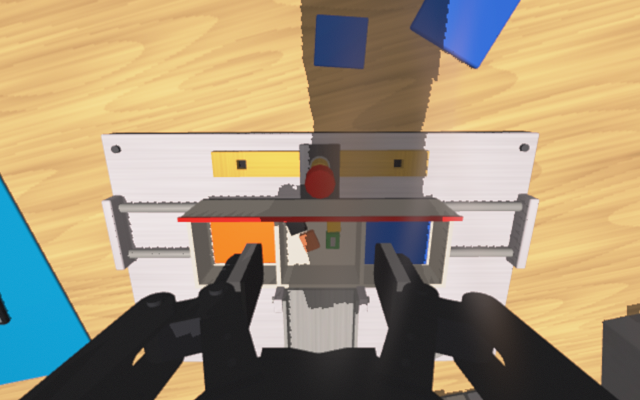

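Wrist view: all four modules are in the middle bin: black (295,228), copper (310,240), yellow (333,228), green (333,240). The tray is down and the knob top is at (320,183), as predicted. I descend on the knob.

>>> {"name": "move_arm", "arguments": {
  "moves": [
    {"x": 1.4, "y": 0, "z": 1, "spin": 0, "grip": 5.5},
    {"x": 1.4, "y": 0, "z": 4, "spin": 0, "grip": 5.5},
    {"x": 1.4, "y": 0, "z": 7, "spin": 0, "grip": 5.5},
    {"x": 1.4, "y": 0, "z": 9.5, "spin": 0, "grip": 5.5},
    {"x": 1.4, "y": 0, "z": 11.4, "spin": 0, "grip": 5.5},
    {"x": 1.4, "y": 0, "z": 11.4, "spin": 0, "grip": 5.5},
    {"x": 1.4, "y": 0, "z": 11.4, "spin": 0, "grip": 5.5}
  ]
}}

```text
clock: 9.7
ee_pos: [0.4594, -0.0177, 0.0965]
orientation: [-3.142, -0.001, 2.907]
wrist_force: [0.4, -0.2, 1.0]
finger_gap: 0.642
grasp_force: 0.0
```

```bash
python3 -c "
from h import *
here([.459,-.0172,.094],2.907)"
```

```text
9.7 [ 0.4594 -0.0177  0.0965] [-3.1415e+00 -1.5000e-03  2.9066e+00] (array([0.05, 0.04, 0.25]), np.float64(-0.0))
```

>>> {"name": "move_arm", "arguments": {
  "moves": [
    {"x": 0.05, "y": 0, "z": 0.2, "spin": 0, "grip": 5.5},
    {"x": 0.05, "y": 0, "z": 0.2, "spin": 0, "grip": 1.8},
    {"x": 0.05, "y": 0, "z": 0.2, "spin": 0, "grip": 1.8},
    {"x": 0.05, "y": 0, "z": 0.2, "spin": 0, "grip": 1.8},
    {"x": 0.05, "y": 0, "z": 0.2, "spin": 0, "grip": 1.8},
    {"x": 0.05, "y": 0, "z": 0.2, "spin": 0, "grip": 1.8},
    {"x": 0.05, "y": 0, "z": 0.2, "spin": 0, "grip": 1.8},
    {"x": 0.05, "y": 0, "z": 0.2, "spin": 0, "grip": 1.8}
  ]
}}

```text
clock: 10.37
ee_pos: [0.4598, -0.0177, 0.0955]
orientation: [3.141, 0.002, 2.908]
wrist_force: [-1.3, 1.1, 7.8]
finger_gap: 0.26
grasp_force: 58.3
```

>>> {"name": "move_arm", "arguments": {
  "moves": [
    {"x": 0, "y": 0, "z": -0.3, "spin": 0, "grip": 1.8},
    {"x": 0, "y": 0, "z": -0.6, "spin": 0, "grip": 1.8},
    {"x": 0, "y": 0, "z": -0.9, "spin": 0, "grip": 1.8},
    {"x": 0, "y": 0, "z": -1.2, "spin": 0, "grip": 1.8},
    {"x": 0, "y": 0, "z": -1.2, "spin": 0, "grip": 1.8},
    {"x": 0, "y": 0, "z": -1.2, "spin": 0, "grip": 1.8}
  ]
}}

```text
clock: 10.87
ee_pos: [0.4597, -0.0177, 0.1068]
orientation: [3.141, 0.001, 2.908]
wrist_force: [6.6, -0.1, -5.0]
finger_gap: 0.263
grasp_force: 58.9
```

>>> {"name": "move_arm", "arguments": {
  "moves": [
    {"x": 0, "y": -0.5, "z": 0, "spin": 0, "grip": 1.8},
    {"x": 0, "y": -1.4, "z": 0, "spin": 0, "grip": 1.8},
    {"x": 0, "y": -2.4, "z": 0, "spin": 0, "grip": 1.8},
    {"x": 0, "y": -3.4, "z": 0, "spin": 0, "grip": 1.8},
    {"x": 0, "y": -4.4, "z": 0, "spin": 0, "grip": 1.8},
    {"x": 0, "y": -5.4, "z": 0, "spin": 0, "grip": 1.8},
    {"x": 0, "y": -6.4, "z": 0, "spin": 0, "grip": 1.8},
    {"x": 0, "y": -7.3, "z": 0, "spin": 0, "grip": 1.8},
    {"x": 0, "y": -8, "z": 0, "spin": 0, "grip": 1.8},
    {"x": 0, "y": -8, "z": 0, "spin": 0, "grip": 1.8}
  ]
}}

```text
clock: 11.7
ee_pos: [0.4409, -0.0967, 0.1066]
orientation: [-3.141, 0.001, 2.907]
wrist_force: [5.0, -2.4, -4.9]
finger_gap: 0.259
grasp_force: 59.3
```

>>> {"name": "move_arm", "arguments": {
  "moves": [
    {"x": 0, "y": 0, "z": 0, "spin": 0, "grip": 1.8},
    {"x": 0, "y": 0, "z": 0, "spin": 0, "grip": 1.8}
  ]
}}

```text
clock: 11.87
ee_pos: [0.441, -0.096, 0.1066]
orientation: [-3.141, 0.001, 2.907]
wrist_force: [4.7, -3.3, -5.6]
finger_gap: 0.258
grasp_force: 59.3
```

```bash
python3 - <<'E'
from h import *
from rig import monitor
o=monitor.observe();w=-.2345;d=o["ee_pos"][:2]-[.4597,-.0177]
print(o["ee_pos"],o["wrist_force"],"along x,y:",d@[np.cos(w),np.sin(w)],d@[-np.sin(w),np.cos(w)])
E
```

```text
[ 0.44104649 -0.09604035  0.10663595] [ 4.71536842 -3.3169301  -5.55831086] along x,y: 5.9934804605659835e-05 -0.0805304962722204
```

>>> {"name": "move_arm", "arguments": {
  "moves": [
    {"x": 0, "y": 0, "z": 0.3, "spin": 0, "grip": 1.8},
    {"x": 0, "y": 0, "z": 0.5, "spin": 0, "grip": 1.8},
    {"x": 0, "y": 0, "z": 0.7, "spin": 0, "grip": 1.8},
    {"x": 0, "y": 0, "z": 0.7, "spin": 0, "grip": 1.8}
  ]
}}

```text
clock: 12.2
ee_pos: [0.4412, -0.0956, 0.0993]
orientation: [3.142, 0.001, 2.908]
wrist_force: [5.9, -1.6, -4.8]
finger_gap: 0.26
grasp_force: 59.4
```

>>> {"name": "move_arm", "arguments": {
  "moves": [
    {"x": 0, "y": 0, "z": 0.2, "spin": 0, "grip": 1.8},
    {"x": 0, "y": 0, "z": 0.4, "spin": 0, "grip": 1.8},
    {"x": 0, "y": 0, "z": 0.5, "spin": 0, "grip": 1.8},
    {"x": 0, "y": 0, "z": 0.5, "spin": 0, "grip": 1.8},
    {"x": 0, "y": 0, "z": 0.5, "spin": 0, "grip": 1.8}
  ]
}}

```text
clock: 12.62
ee_pos: [0.4412, -0.0956, 0.0954]
orientation: [-3.142, 0.002, 2.908]
wrist_force: [0.2, 1.0, 15.3]
finger_gap: 0.26
grasp_force: 61.7
```

```bash
python3 - <<'E'
from h import *
from rig import monitor,capture
a=capture("wrist")["color"][100:400,100:540];b=capture("side")["color"][145:275,280:410]
b=cv2.resize(b,(360,360),interpolation=2);o=np.zeros((360,800,3),np.uint8);o[:300,:440]=a;o[:,440:]=b
cv2.imwrite("pics/f.png",o[:,:,::-1])
print({k:monitor.observe()[k] for k in("clock","ee_pos","wrist_force")})
E
```

```text
{'clock': 12.7167, 'ee_pos': array([ 0.4412366 , -0.09558178,  0.09541118]), 'wrist_force': array([-0.08888849,  0.71493033, 15.05697241])}
```

View pics/f.png

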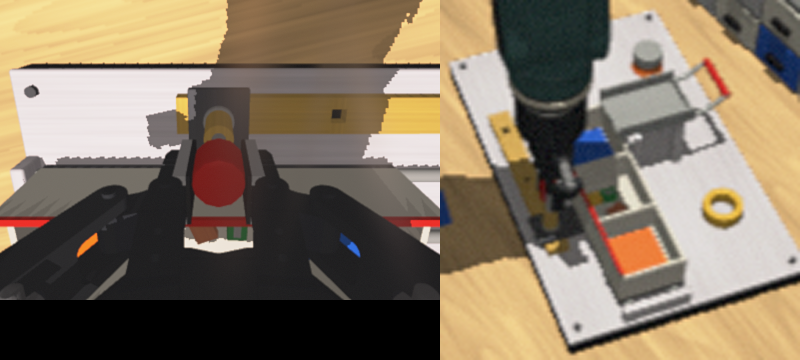

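The side view shows the carriage shifted, the blue bin under the tray lip, the tray level and empty, and the modules in the middle bin. The knob is gripped at its original home height, with the pin bottomed.

```bash
python3 -c "
from rig import robot
print(robot.sign_off())"
```

```text
the job is handed in; nothing more can be done
None
```

I tipped all four modules into the middle bin, let the tray down, and moved the carriage one hole so the blue-liner bin stands under the tray's lip. The pin is fully home as far as I could measure, the knob is still gripped, and the job was handed in at about 13 s; sign-off returned no verdict.

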